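# Turn the stirrer caddy insert the right way round

## Task

One of the two stirrer caddies on the coffee counter has its black insert in back to front: the milk pots, not the stirrers, are at the holder's low green front. Lift that insert clear of its holder by the red post, turn it half a turn, and lower it fully home in the same holder, stirrers at the green front, before letting go. Keep it upright all the while, and leave the other insert, which is already right, where it is.

Things in the scene. Friction and masses are not known exactly. Their poses are not given: they have to be found in the camera images.
- holder_a: Open aluminium box fixed to the counter; its insert is back to front. All sizes in mm. Outside 166 (x) by 136 (y), inside 156 by 126, walls 50 high, floor 5 thick. The +x end, its front, is lime green, cut down to 28, with a lip jutting 22. Origin: centre of the underside; z up. Right way round, insert x points along holder x and the insert's origin is 67 along +x, 5 above the holder's origin.
- insert_a: Back-to-front black tray, loose, 0.3 kg. In mm: 134 by 104 at the foot, 150 by 120 at the rim, 55 high (tapered, centres itself). Its +x end is cut to 26: wooden stirrers there, white milk pots in the -x half. Origin: underside, foot of the stirrer end, mid-width. To lift by: red post 24 square, faces square to x and y, in the tray's middle at x -67, y 0, top 115 above the underside.
- holder_b: The other holder, also fixed, same make, sizes and frame as holder_a; its insert is the right way round.
- insert_b: The insert in holder_b, same make, sizes and frame as insert_a, loose, already the right way round: to be left alone.
There are look-alikes about, which are no part of the job. What is shaped like the insert_a but pink or yellow is not meant.

How it is judged:
By the outcome, as a careful person would: the job done as asked, in the order asked, and still so for the second after the job is handed in, with the robot touching nothing.
It also fails if it takes over 42 s, if anything falls off the work surface, if the arm or the gripper's body presses on something with over 40 N, if the wrist force passes 120 N, or if a joint passes its speed limit or range.

## Robot

A 6-joint arm with a two-finger parallel gripper is mounted at the origin on the work surface. World frame = base frame: x ahead of the robot, y to its left, z up, the work surface at z = 0. Lengths are in m, angles in rad, forces in N, time in s.
With the tool pointing down it reaches from about 0.4 to 0.825 m from the base axis. Payload 7 kg.
Tool frame: the origin (TCP) lies between the finger pads; the fingertips stand arm.nose_length ahead of it and the grasp point (between the pads) is the TCP (arm.nose_length is the distance from the TCP to the fingertips, in m); x points along the fingers, z is the direction in which the jaws open and shut, and the axes are right-handed (so a half turn about x gives the same grasp; the last joint's range is limited). The gripper opens to 88 mm and grips with 3 to 60 N. Pads are 19 mm wide; open, the fingers measure 130 mm over their backs; the gripper's body (78 mm by 193 mm) begins 47 mm behind the grasp point.
Start: joints at [1.605, 0.359, 0.012, 0, -1.224, -0.288], TCP at [0.169, 0.653, 0.246] pointing down, gripper open.
Joint ranges: [-3.07, 3.07], [-1.43, 2.12], [-1.02, 1.25], [-3.03, 1.67], [-3.05, -0], [-3.03, 3.03]. Speed limits (rad/s): [2.39, 2.39, 3.01, 3.14, 3.14, 3.14].

## Interface

Orientations are given as [roll, pitch, yaw] about the fixed x, y, z axes, in that order (R = Rz(yaw) Ry(pitch) Rx(roll)).
In Python, from station import arm, viewer, spotter gives the robot as it stands.
- The arm moves only by the shell command python3 -m handwheel 'ROWS' [FORCE]. ROWS is a JSON object of lists of equal length, an entry for each row: "gripper": the gripper command: -1 is shut, 1 is fully open, values between are in proportion; "travel": the shift along the world's x, y, z each as a share of 500 mm, from -1 to 1, a list of three; "spin": the turn about the world's z as a share of 45 degrees, from -1 to 1. A call has 1 to 20 rows; each row is the pose to reach, as a shift and turn from the pose commanded when the call began; what a row does not reach only later rows make up. A row lasts 1/10 s, in which the tool goes at most 50 mm and 8.59 degrees, less where a joint would pass 70% of its speed; a pose out of reach is approached as far as the arm can. A call with a number of a shift or a turn outside -1 to 1 is refused whole. A call with a gripper value outside its range is refused whole. The fingers move at their own pace and stop on an object; FORCE is the grip in N (left out, the last holds). Time passes only in rows, so rows that repeat a pose let the fingers close. It gives the time, the measured TCP pose, the force and the opening at its end, in the units of the state.
- arm.get_state(): the state, without advancing time (a new reading comes with each control period).
- viewer.grab_frame(name): name is "side" or "top"; returns a dict with "pixels" (384x512x3 uint8, blue, green, red), "fx", "fy", "cx", "cy" (pixels), "eye" and "attitude" of the camera in the world. Camera axes: x right, y down, z forward; pixel columns grow to the right and rows downward; lengths in m; the calibration is good to about 2 mm. A picture is of the moment at which its call begins. There is no depth.
- arm.job_done(): hands the job in, once; it reports no verdict.
Trained networks look in the newest picture that a camera, given by its name, has taken for a name from the list of things; names that differ only in an ending like _2 or _b are one class to them, and where a whole thing is asked for, a point or a joint stands for the part that bears it (a point fixed in the world has none). Each returns a list of dicts, best first, with "conf" (0 to 1); they miss things now and then, are a little off and sometimes report something else, mostly with a low value. They report only what shows in the picture. A call takes as long as a camera call. They do not tell look-alikes from the thing itself.
- spotter.spot_in(camera, label): "rect" ([left, top, right, bottom] in pixels, round what is visible of it).
- spotter.tip_of(camera, label): "at" ([column, row] in pixels: a listed point, or the origin of a listed thing).
The state is a dict: "t": time; "q": joint angles; "qd": joint speeds; "joint_efforts": joint torques, N m; "eef_pos": TCP position; "ee_rot": TCP orientation; "force": force on the tool from outside, world axes, zero at the start; "moment": the same for the moment, N m; "width": finger opening in m.
Only numpy, scipy, OpenCV 4.12 (cv2) and the standard library are available. Lean on these libraries where they do the work, as an engineer would, in place of code of your own. Each camera call takes 0.05 s, during which the arm holds its last target.

## Working session

There is one attempt and no reset: what is moved stays moved. The work goes in short steps, Python scripts to look and compute and a shell command to move; the robot and the scene stay as the last step left them, time stands still between calls to the robot, and variables do not carry over. Pictures are saved under pics/ and viewed, and the job is handed in when it is done.

```bash
mkdir -p pics; ls; python3 - <<'E'
from station import arm, viewer, spotter
import cv2
for n in ("side","top"):
    f=viewer.grab_frame(n); cv2.imwrite(f"pics/{n}0.png",f["pixels"])
    print(n,{k:f[k] for k in f if k!="pixels"})
    for l in ("holder_a","insert_a"):
        print(l,spotter.spot_in(n,l),spotter.tip_of(n,l))
print(arm.get_state(),arm.nose_length)
E
```

```text
pics
side {'fx': 478.5237016176834, 'fy': 478.5237016176834, 'cx': 252.3741204561176, 'cy': 195.59216656718203, 'eye': array([ 0.28098485, -0.97864185,  1.03466047]), 'attitude': array([-2.3484206 ,  0.01563239, -0.23678901])}
holder_a [{'rect': [213.5, 132.8, 281.4, 182.5], 'conf': 0.87}, {'rect': [236.3, 224.3, 316.7, 279.3], 'conf': 0.75}] [{'at': [270.6, 252.6], 'conf': 0.86}, {'at': [243.1, 163.0], 'conf': 0.64}]
insert_a [{'rect': [168.4, 262.0, 235.9, 333.4], 'conf': 0.91}, {'rect': [218.3, 134.6, 270.6, 168.0], 'conf': 0.89}, {'rect': [137.2, 139.5, 186.9, 184.4], 'conf': 0.66}, {'rect': [237.6, 218.0, 305.1, 265.7], 'conf': 0.6}] [{'at': [260.3, 153.7], 'conf': 0.95}, {'at': [247.3, 254.7], 'conf': 0.77}, {'at': [172.0, 154.9], 'conf': 0.58}]
top {'fx': 394.0231175808717, 'fy': 394.0231175808717, 'cx': 251.24493741874028, 'cy': 194.09855724827918, 'eye': array([ 0.29751875, -0.02031518,  0.94727389]), 'attitude': array([-2.92811786e+00, -2.62800394e-03, -1.51001626e+00])}
holder_a [{'rect': [292.3, 150.6, 353.2, 229.9], 'conf': 0.86}, {'rect': [121.9, 132.5, 201.2, 227.2], '
[... 327 characters left out ...]
22.4, 219.8], 'conf': 0.58}, {'at': [150.0, 156.7], 'conf': 0.57}]
{'t': 0.5, 'q': array([ 1.60510607e+00,  3.58638922e-01,  1.18219208e-02, -3.19203716e-05,
       -1.22411235e+00, -2.88113868e-01]), 'qd': array([ 0.00042923,  0.00041263,  0.00079737,  0.00135415,  0.0009643 ,
       -0.00153817]), 'joint_efforts': array([ 6.66422256e-04, -5.81798065e+01,  2.93067634e+01,  6.99729860e+00,
        1.18855920e-02, -3.41745294e-05]), 'eef_pos': array([0.16947857, 0.65330689, 0.24549626]), 'ee_rot': array([ 0.06616156,  1.57065996, -1.75844974]), 'force': array([ 0.38400156, -0.27241184,  1.15267301]), 'moment': array([ 0.03039519,  0.035034  , -0.02911461]), 'width': 0.08787892467912552} 0.019
```

View pics/top0.png

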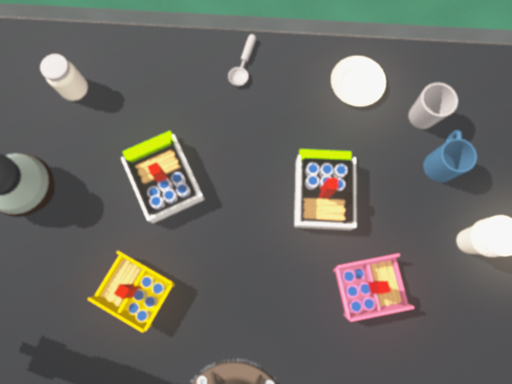

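View pics/side0.png

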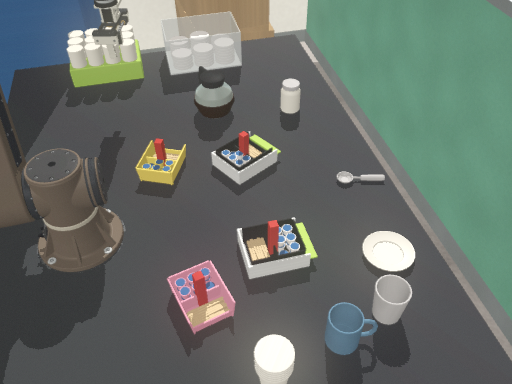

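```bash
python3 - <<'E'
import cv2
i=cv2.imread("pics/top0.png");s=cv2.imread("pics/side0.png")
cv2.imwrite("pics/tc.png",cv2.resize(i[120:250,100:230],(600,600),interpolation=cv2.INTER_CUBIC))
cv2.imwrite("pics/tc2.png",cv2.resize(i[120:250,260:390],(600,600),interpolation=cv2.INTER_CUBIC))
cv2.imwrite("pics/sc.png",cv2.resize(s[120:300,190:330],None,fx=3.3,fy=3.3,interpolation=cv2.INTER_CUBIC))
E
```

```text
(no output)
```

View pics/tc.png

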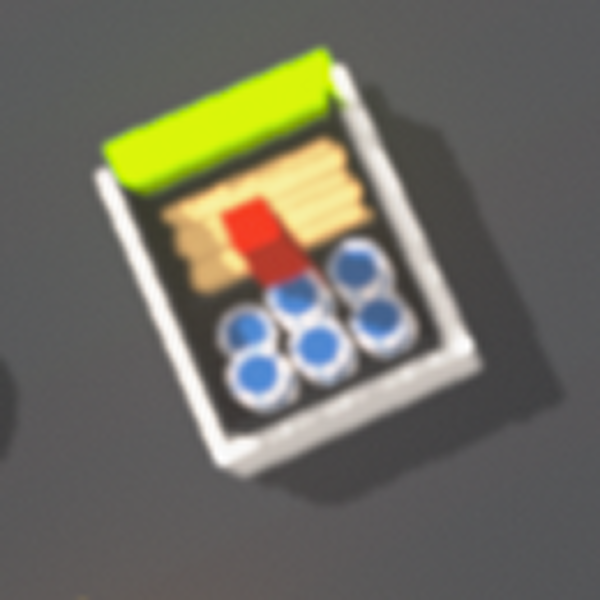

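View pics/tc2.png

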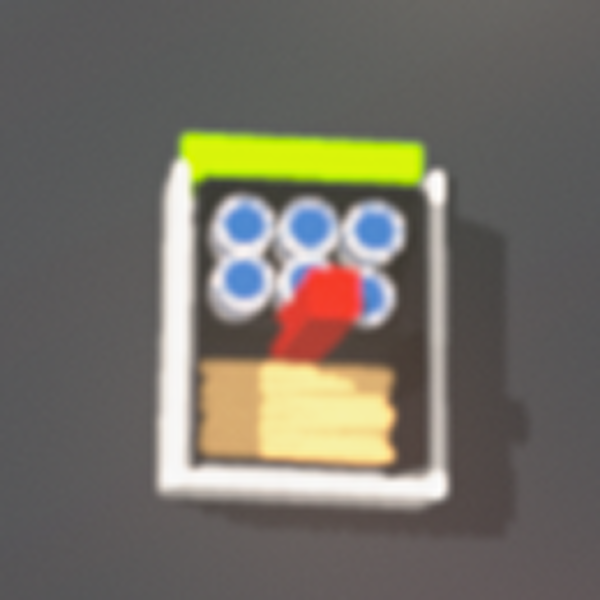

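View pics/sc.png

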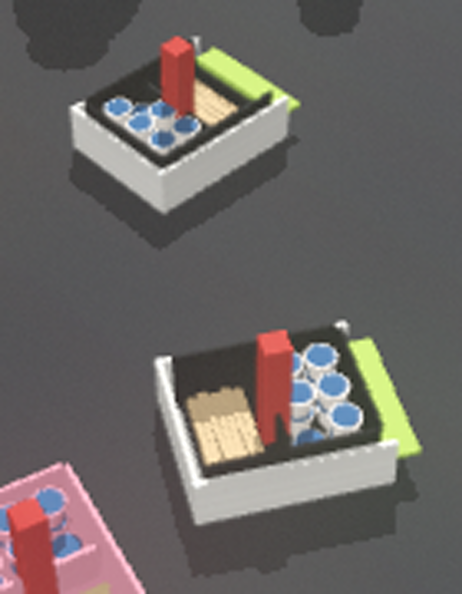

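```bash
cat > h.py <<'E'
import numpy as np, cv2
from scipy.spatial.transform import Rotation as R
C={'side':dict(f=478.5237,c=(252.3741,195.5922),eye=np.array([0.28098485,-0.97864185,1.03466047]),att=[-2.3484206,0.01563239,-0.23678901]),
'top':dict(f=394.02312,c=(251.24494,194.09856),eye=np.array([0.29751875,-0.02031518,0.94727389]),att=[-2.92811786,-2.62800394e-03,-1.51001626])}
def proj(n,P):
    c=C[n];p=(np.atleast_2d(P)-c['eye'])@R.from_euler('xyz',c['att']).as_matrix()
    return p[:,:2]/p[:,2:]*c['f']+np.array(c['c'])
def ray(n,uv):
    c=C[n];return R.from_euler('xyz',c['att']).as_matrix()@np.array([(uv[0]-c['c'][0])/c['f'],(uv[1]-c['c'][1])/c['f'],1])
def onz(n,uv,z):
    d=ray(n,uv);e=C[n]['eye'];return e+d*(z-e[2])/d[2]
def red(im):
    h=cv2.cvtColor(im,cv2.COLOR_BGR2HSV);return ((h[...,0]<8)|(h[...,0]>172))&(h[...,1]>170)&(h[...,2]>60)
def lime(im):
    h=cv2.cvtColor(im,cv2.COLOR_BGR2HSV);return (abs(h[...,0].astype(int)-35)<8)&(h[...,1]>120)&(h[...,2]>120)
def holder(x,y,yaw,P):
    c,s=np.cos(yaw),np.sin(yaw);P=np.asarray(P,float)
    return np.c_[x+c*P[:,0]-s*P[:,1],y+s*P[:,0]+c*P[:,1],P[:,2]]
E
python3 - <<'E'
from h import *
t=cv2.imread("pics/top0.png");s=cv2.imread("pics/side0.png")
for n,im,w in (('top',t,(290,140,360,235)),('side',s,(230,210,325,285))):
    for nm,f in (('red',red),('lime',lime)):
        m=np.zeros(im.shape[:2],np.uint8);m[w[1]:w[3],w[0]:w[2]]=f(im)[w[1]:w[3],w[0]:w[2]]*255
        ys,xs=np.nonzero(m);r=cv2.minAreaRect(np.c_[xs,ys].astype(np.float32))
        print(n,nm,len(xs),np.round(cv2.boxPoints(r),1).tolist())
# post top
print(onz('top',(260+330/4.615,120+293/4.615),.12), onz('side',(190+274/3.3,120+340/3.3),.12))
# candidate rim corners
for n,uv in (('top',(260+163/4.615,120+470/4.615)),('top',(260+445/4.615,120+478/4.615)),('side',(190+193/3.3,120+483/3.3)),('side',(190+157/3.3,120+358/3.3)),('side',(190+396/3.3,120+445/3.3))):
    print(n,uv,onz(n,uv,.05))
E
```

```text
top red 231 [[316.0, 193.6999969482422], [330.20001220703125, 174.6999969482422], [340.29998779296875, 182.1999969482422], [326.0, 201.3000030517578]]
top lime 520 [[299.0, 160.0], [299.0, 148.0], [351.0, 148.0], [351.0, 160.0]]
side red 0 [[0.0, 0.0], [0.0, 0.0], [0.0, 0.0], [0.0, 0.0]]
side lime 6 [[304.20001220703125, 254.1999969482422], [305.0, 252.0], [316.0, 256.0], [315.20001220703125, 258.20001220703125]]
[ 0.51072419 -0.18337544  0.12      ] [ 0.51289923 -0.18319124  0.12      ]
top (295.3196099674973, 221.84182015167931) [ 0.43296546 -0.1158074   0.05      ]
top (356.42470205850486, 223.57529794149514) [ 0.43753054 -0.25594441  0.05      ]
side (248.4848484848485, 266.3636363636364) [ 0.43069017 -0.25035634  0.05      ]
side (237.57575757575756, 228.4848484848485) [ 0.43115673 -0.11761646  0.05      ]
side (310.0, 254.84848484848484) [ 0.59422319 -0.25360078  0.05      ]
```

```bash
cat >> h.py <<'E'
def overlay(n,im,poses,win,k,out):
    x0,y0,x1,y1=win
    o=cv2.resize(im[y0:y1,x0:x1],None,fx=k,fy=k,interpolation=cv2.INTER_CUBIC)
    for P,col in poses:
        q=((proj(n,P)-[x0,y0]+.5)*k).astype(int);cv2.polylines(o,[q.reshape(-1,1,2)],False,col,1)
    cv2.imwrite(out,o)
RIM=[[.083,.068,.05],[-.083,.068,.05],[-.083,-.068,.05],[.083,-.068,.05]]
FOOT=[[.083,.068,0],[-.083,.068,0],[-.083,-.068,0],[.083,-.068,0]]
LIP=[[.083,.068,.028],[.105,.068,.028],[.105,-.068,.028],[.083,-.068,.028]]
POST=[[a,b,.12] for a,b in ((.012,.012),(.012,-.012),(-.012,-.012),(-.012,.012),(.012,.012))]
E
python3 - <<'E'
from h import *
from scipy.optimize import least_squares
ob=[('top',(295.3,221.8),RIM[1]),('top',(356.4,223.6),RIM[2]),('side',(248.5,266.4),RIM[2]),('side',(237.6,228.5),RIM[1]),('side',(310,254.8),RIM[3])]
f=lambda p:np.concatenate([proj(n,holder(*p,[P]))[0]-uv for n,uv,P in ob])
r=least_squares(f,[.514,-.184,0]);p=r.x;print(p,r.fun.round(1))
for n,w,k,file in (('top',(285,140,365,235),6,'top0'),('side',(230,210,330,285),7,'side0')):
    overlay(n,cv2.imread(f"pics/{file}.png"),[(holder(*p,Q),c) for Q,c in ((RIM,(0,0,255)),(FOOT,(255,0,255)),(LIP,(255,0,0)),(POST,(255,255,0)))],w,k,f"pics/ov_{n}.png")
E
```

```text
[ 0.51543682 -0.18481465  0.00243911] [ 0.5  0.4 -1.3  2.   1.   0.6  0.3 -0.2  1.5 -0.6]
```

View pics/ov_top.png

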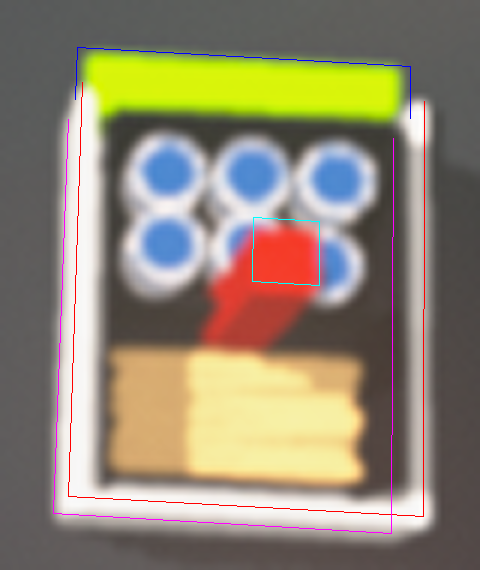

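View pics/ov_side.png

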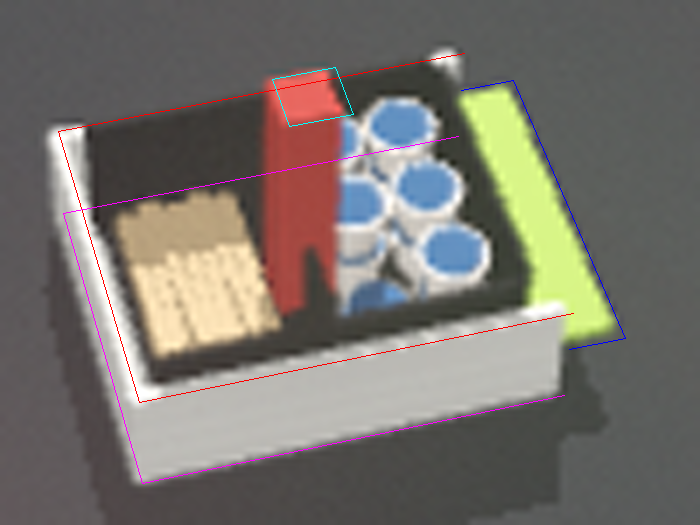

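```bash
python3 - <<'E'
from h import *
from station import arm
s=arm.get_state();M=R.from_euler('xyz',s['ee_rot']).as_matrix()
print(M.round(4)); print('jaw yaw',np.degrees(np.arctan2(M[1,2],M[0,2])),s['q'],s['t'])
E
```

```text
[[-0.000e+00  9.680e-01 -2.511e-01]
 [-1.000e-04 -2.511e-01 -9.680e-01]
 [-1.000e+00  0.000e+00  1.000e-04]]
jaw yaw -104.54252680448653 [ 1.60510607e+00  3.58638922e-01  1.18219208e-02 -3.19203716e-05
 -1.22411235e+00 -2.88113868e-01] 0.5
```

The target is the caddy at top (325,190) / side (275,250): its milk pots are next to the lime lip. The candidates:

| Candidate | Top image | Side image | Verdict |
|---|---|---|---|
| Black insert, pots at the lime lip | (325,190) | (275,250) | Back to front, so this is insert_a |
| Black insert, stirrers at the lime lip | (162,178) | (245,157) | Already right, so this is insert_b |
| Yellow insert | (130,292) | (162,162) | Look-alike |
| Pink insert | (373,287) | (202,295) | Look-alike |

The enlarged crops confirm this. The holder centre and post are at about (0.513, -0.185), with yaw about 0.

```bash
python3 -m handwheel '{"gripper":[1,1,1,1,1,1,1,1,1,1,1,1,1,1],"travel":[[0.52,-0.9,0.06],[0.52,-0.9,0.06],[0.52,-0.9,0.06],[0.52,-0.9,0.06],[0.52,-0.9,0.06],[0.52,-0.9,0.06],[0.52,-0.9,0.06],[0.52,-0.9,0.06],[0.52,-0.9,0.06],[0.52,-0.9,0.06],[0.52,-0.9,0.06],[0.52,-0.9,0.06],[0.52,-0.9,0.06],[0.52,-0.9,0.06]],"spin":[0.323,0.323,0.323,0.323,0.323,0.323,0.323,0.323,0.323,0.323,0.323,0.323,0.323,0.323]}' 25
```

```text
t: 1.9
eef_pos: [0.4292, 0.2039, 0.2756]
ee_rot: [-3.065, 1.571, 1.648]
force: [-0.0, -0.1, 0.5]
width: 0.0875
```

```bash
python3 -m handwheel '{"gripper":[1,1,1,1,1,1,1,1,1,1,1],"travel":[[0.168,-0.778,-0.1],[0.168,-0.778,-0.1],[0.168,-0.778,-0.1],[0.168,-0.778,-0.1],[0.168,-0.778,-0.1],[0.168,-0.778,-0.1],[0.168,-0.778,-0.1],[0.168,-0.778,-0.1],[0.168,-0.778,-0.1],[0.168,-0.778,-0.1],[0.168,-0.778,-0.1]],"spin":[0,0,0,0,0,0,0,0,0,0,0]}'
python3 - <<'E'
from h import *
from station import arm,viewer
s=arm.get_state();M=R.from_euler('xyz',s['ee_rot']).as_matrix()
print('jaw yaw',np.degrees(np.arctan2(M[1,2],M[0,2])),s['q'].round(2),s['eef_pos'].round(4))
for n,w in (('side',(200,130,340,290)),('top',(260,110,400,260))):
    f=viewer.grab_frame(n)['pixels'];cv2.imwrite(f"pics/{n}1.png",cv2.resize(f[w[1]:w[3],w[0]:w[2]],None,fx=3.5,fy=3.5))
E
```

```text
t: 3.0
eef_pos: [0.5137, -0.1844, 0.2255]
ee_rot: [-2.367, 1.571, 2.347]
force: [-0.2, 0.5, -0.5]
width: 0.0875
jaw yaw -89.93476072600629 [ 0.01  0.16 -0.3  -0.   -1.11  1.56] [ 0.5137 -0.1844  0.2255]
```

View pics/side1.png

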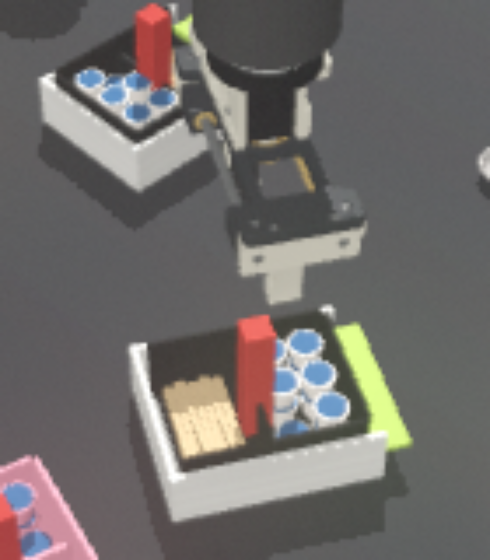

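View pics/top1.png

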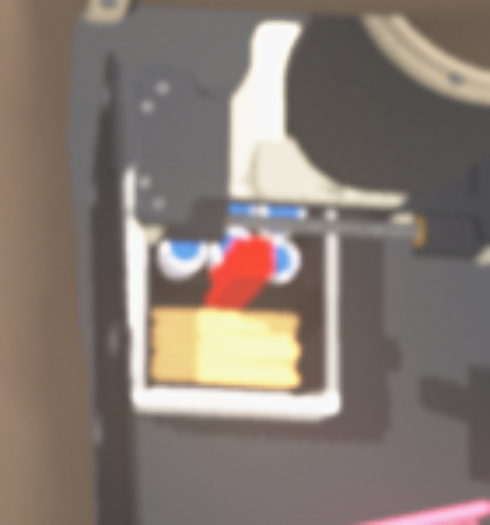

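Side view: the near finger is above the post at (255,325), and the top view agrees. Descending.

```bash
python3 -m handwheel '{"gripper":[1,1,1,1,1,1,1,1],"travel":[[0,0,-0.06],[0,0,-0.12],[0,0,-0.17],[0,0,-0.21],[0,0,-0.24],[0,0,-0.25],[0,0,-0.25],[0,0,-0.25]],"spin":[0,0,0,0,0,0,0,0]}' 25
python3 - <<'E'
from h import *
from station import arm,viewer
for n,w in (('side',(200,130,340,290)),):
    f=viewer.grab_frame(n)['pixels'];cv2.imwrite(f"pics/{n}2.png",cv2.resize(f[w[1]:w[3],w[0]:w[2]],None,fx=3.5,fy=3.5))
E
```

```text
t: 3.9
eef_pos: [0.5143, -0.1851, 0.1016]
ee_rot: [1.442, 1.569, -0.128]
force: [0.2, 0.0, 0.3]
width: 0.0876
```

View pics/side2.png

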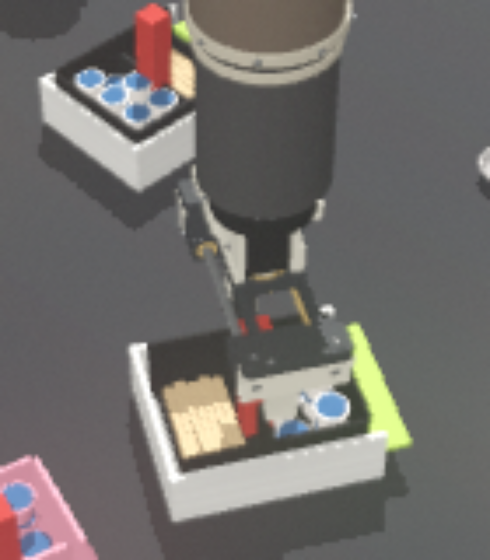

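```bash
python3 - <<'E'
from h import *
for P in ([.514,-.229,.083],[.514,-.24,.083],[.5235,-.24,.083],[.5045,-.24,.083],[.512,-.185,.12],[.524,-.197,.12],[.5,-.197,.12],[.524,-.197,.08],[.5,-.197,.08]):
    print(P,((proj('side',P)[0]-[200,130]+.5)*3.5).round())
E
```

```text
[0.514, -0.229, 0.083] [275. 406.]
[0.514, -0.24, 0.083] [279. 417.]
[0.5235, -0.24, 0.083] [291. 415.]
[0.5045, -0.24, 0.083] [266. 420.]
[0.512, -0.185, 0.12] [257. 329.]
[0.524, -0.197, 0.12] [277. 338.]
[0.5, -0.197, 0.12] [245. 344.]
[0.524, -0.197, 0.08] [276. 374.]
[0.5, -0.197, 0.08] [245. 380.]
```

```bash
python3 -m handwheel '{"gripper":[1,1,-1,-1,-1,-1,-1,-1,-1,-1,-1,-1],"travel":[[-0.004,0,-0.004],[-0.004,0,-0.004],[-0.004,0,-0.004],[-0.004,0,-0.004],[-0.004,0,-0.004],[-0.004,0,-0.004],[-0.004,0,-0.004],[-0.004,0,-0.004],[-0.004,0,-0.004],[-0.004,0,-0.004],[-0.004,0,-0.004],[-0.004,0,-0.004]],"spin":[0,0,0,0,0,0,0,0,0,0,0,0]}' 30
python3 - <<'E'
from h import *
from station import arm,viewer
s=arm.get_state();M=R.from_euler('xyz',s['ee_rot']).as_matrix()
print('jaw yaw',np.degrees(np.arctan2(M[1,2],M[0,2])),M[:,0],s['q'].round(2))
for n,w in (('side',(200,130,340,290)),):
    f=viewer.grab_frame(n)['pixels'];cv2.imwrite(f"pics/{n}3.png",cv2.resize(f[w[1]:w[3],w[0]:w[2]],None,fx=3.5,fy=3.5))
E
```

```text
t: 5.15
eef_pos: [0.5113, -0.1855, 0.0983]
ee_rot: [-1.955, 1.57, 2.758]
force: [-0.7, 0.9, -1.5]
width: 0.024
jaw yaw -90.00958617139094 [-4.55199784e-04  1.83888580e-04 -9.99999879e-01] [ 0.01  0.29 -0.47 -0.   -0.82  1.56]
```

View pics/side3.png

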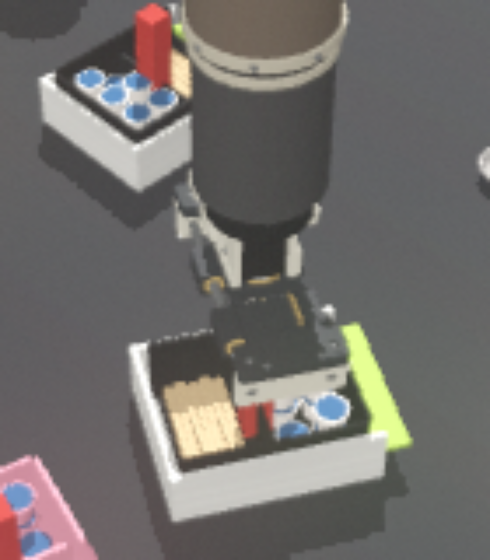

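Width is 24.0 mm, which matches the post. Lifting 110 mm gently, at 30 N.

```bash
python3 -m handwheel '{"gripper":[-1,-1,-1,-1,-1,-1,-1,-1,-1,-1],"travel":[[0,0,0.02],[0,0,0.05],[0,0,0.08],[0,0,0.11],[0,0,0.14],[0,0,0.17],[0,0,0.2],[0,0,0.22],[0,0,0.22],[0,0,0.22]],"spin":[0,0,0,0,0,0,0,0,0,0]}' 35
python3 - <<'E'
from h import *
from station import arm,viewer
for n,w in (('side',(200,130,340,290)),('top',(260,110,400,260))):
    f=viewer.grab_frame(n)['pixels'];cv2.imwrite(f"pics/{n}4.png",cv2.resize(f[w[1]:w[3],w[0]:w[2]],None,fx=3.5,fy=3.5))
E
```

```text
t: 6.2
eef_pos: [0.5112, -0.1855, 0.2083]
ee_rot: [-2.553, 1.57, 2.159]
force: [-0.6, -0.7, -3.8]
width: 0.0237
```

View pics/side4.png

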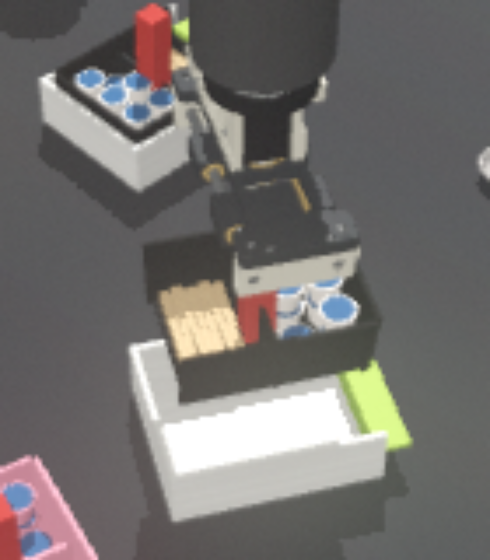

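View pics/top4.png

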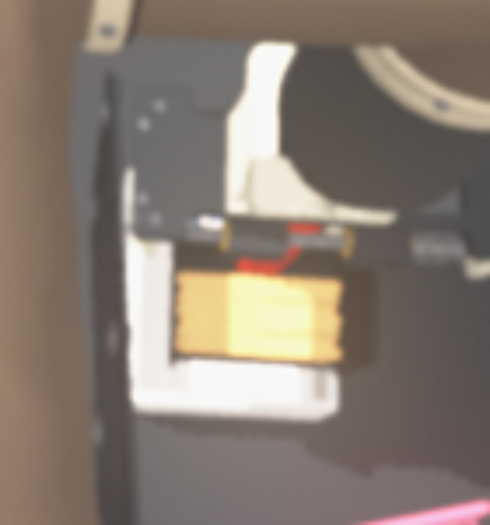

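The insert hangs level and clear of the holder. Now turning -180° in four 45° calls.

```bash
Z='x'; 
python3 -m handwheel '{"gripper":[-1,-1,-1,-1,-1,-1,-1,-1],"travel":[[0,0,0],[0,0,0],[0,0,0],[0,0,0],[0,0,0],[0,0,0],[0,0,0],[0,0,0]],"spin":[-0.06,-0.18,-0.31,-0.45,-0.59,-0.73,-0.87,-1]}'
python3 -m handwheel '{"gripper":[-1,-1,-1,-1,-1,-1,-1],"travel":[[0,0,0],[0,0,0],[0,0,0],[0,0,0],[0,0,0],[0,0,0],[0,0,0]],"spin":[-0.14,-0.28,-0.42,-0.56,-0.7,-0.85,-1]}'
python3 -m handwheel '{"gripper":[-1,-1,-1,-1,-1,-1,-1],"travel":[[0,0,0],[0,0,0],[0,0,0],[0,0,0],[0,0,0],[0,0,0],[0,0,0]],"spin":[-0.14,-0.28,-0.42,-0.56,-0.7,-0.85,-1]}'
python3 -m handwheel '{"gripper":[-1,-1,-1,-1,-1,-1,-1,-1,-1,-1,-1],"travel":[[0,0,0],[0,0,0],[0,0,0],[0,0,0],[0,0,0],[0,0,0],[0,0,0],[0,0,0],[0,0,0],[0,0,0],[0,0,0]],"spin":[-0.14,-0.28,-0.42,-0.56,-0.7,-0.83,-0.94,-1,-1,-1,-1]}'
python3 - <<'E'
from h import *
from station import arm,viewer
s=arm.get_state();M=R.from_euler('xyz',s['ee_rot']).as_matrix()
print('jaw yaw',np.degrees(np.arctan2(M[1,2],M[0,2])),M[:,0].round(4),s['q'].round(2),s['width'])
p=s['eef_pos'];
for n,w in (('side',(215,140,335,290)),('top',(260,110,400,260))):
    f=viewer.grab_frame(n)['pixels'];cv2.imwrite(f"pics/{n}5raw.png",f);cv2.imwrite(f"pics/{n}5.png",cv2.resize(f[w[1]:w[3],w[0]:w[2]],None,fx=4,fy=4))
E
```

```text
t: 7.1
eef_pos: [0.511, -0.1856, 0.2076]
ee_rot: [-0.885, 1.569, 3.038]
force: [-0.9, 1.8, -3.3]
width: 0.0239
t: 7.8
eef_pos: [0.511, -0.1856, 0.2076]
ee_rot: [-0.096, 1.569, 3.04]
force: [-0.5, 0.6, -4.0]
width: 0.0236
t: 8.5
eef_pos: [0.5111, -0.1856, 0.2076]
ee_rot: [0.704, 1.569, 3.055]
force: [-0.6, 0.1, -3.5]
width: 0.0238
t: 9.6
eef_pos: [0.5114, -0.1856, 0.2082]
ee_rot: [1.503, 1.57, 3.075]
force: [-0.5, 0.5, -3.8]
width: 0.0239
jaw yaw 90.06027756515225 [-6.e-04  0.e+00 -1.e+00] [ 0.01  0.17 -0.33 -0.   -1.07 -1.58] 0.023890823285412706
```

View pics/side5.png

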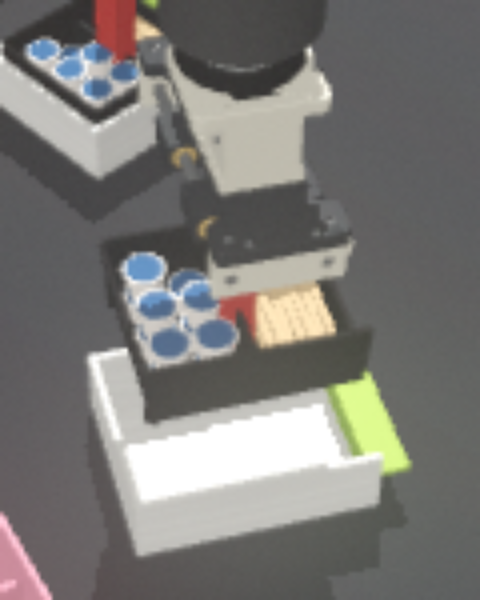

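View pics/top5.png

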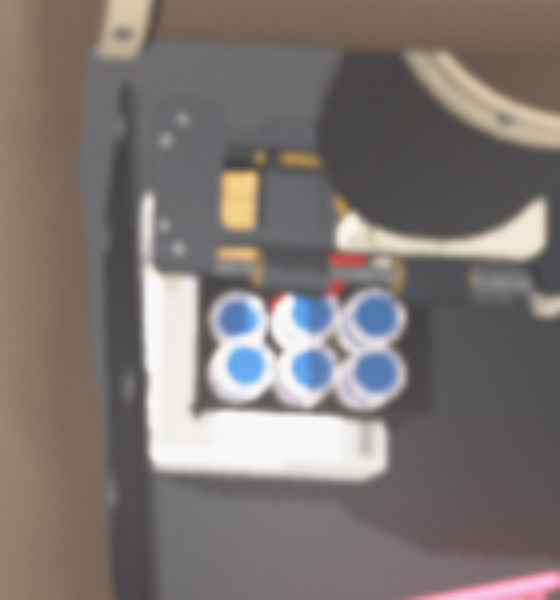

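```bash
python3 - <<'E'
from h import *
im=cv2.imread("pics/side5raw.png");it=cv2.imread("pics/top5raw.png")
u=.115
TR=[[.067+.008*.47-.0,-.0558,u+.026],[-.075,-.06,u+.055],[-.075,.06,u+.055]]
TF=[[.067,-.052,u],[-.067,-.052,u],[-.067,.052,u]]
a=(.5114,-.1855,0.0)
h=(.5138,-.185,0.0)
for n,i,w,k in (('side',im,(215,190,335,290),6),('top',it,(280,150,370,240),6)):
    overlay(n,i,[(holder(*a,TR),(0,255,255)),(holder(*a,TF),(0,255,0)),(holder(*h,RIM),(0,0,255)),(holder(*h,FOOT),(255,0,255)),(holder(*h,LIP),(255,0,0))],w,k,f"pics/ov5_{n}.png")
E
```

```text
(no output)
```

View pics/ov5_side.png

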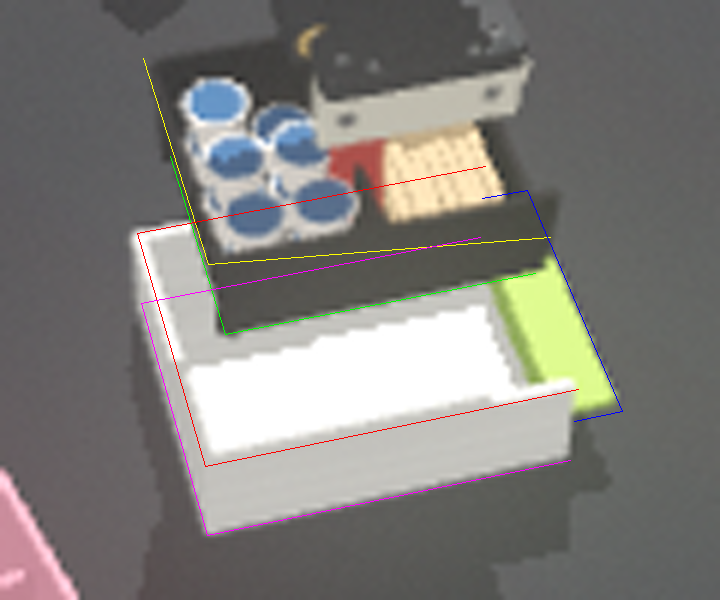

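View pics/ov5_top.png

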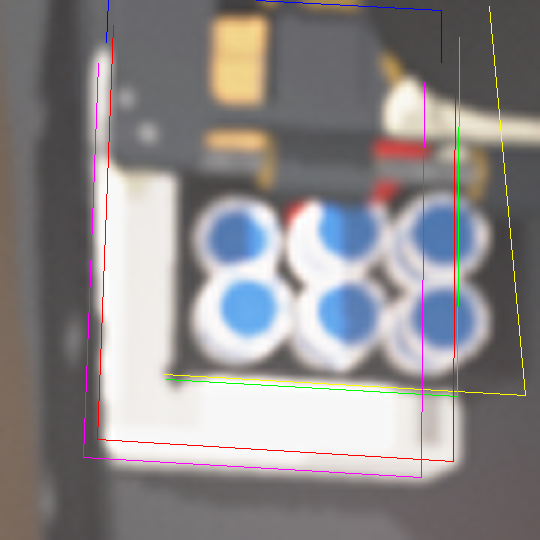

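```bash
python3 - <<'E'
from h import *
im=cv2.imread("pics/side5raw.png");it=cv2.imread("pics/top5raw.png")
g=lambda i:np.clip(255*(np.clip(i.astype(float)-15,0,110)/110)**.8,0,255).astype(np.uint8)
u=.115
TR=[[-.075,-.06,u+.055],[-.075,.06,u+.055]]
TF=[[.067,-.052,u],[-.067,-.052,u],[-.067,.052,u]]
h=(.5138,-.185,0.0);a=(.5097,-.1855,0)
for n,i,w,k in (('side',im,(225,190,325,280),7),('top',it,(285,170,375,240),7)):
    overlay(n,g(i),[(holder(*a,TR),(0,255,255)),(holder(*a,TF),(0,255,0))],w,k,f"pics/ov6_{n}.png")
E
```

```text
(no output)
```

View pics/ov6_side.png

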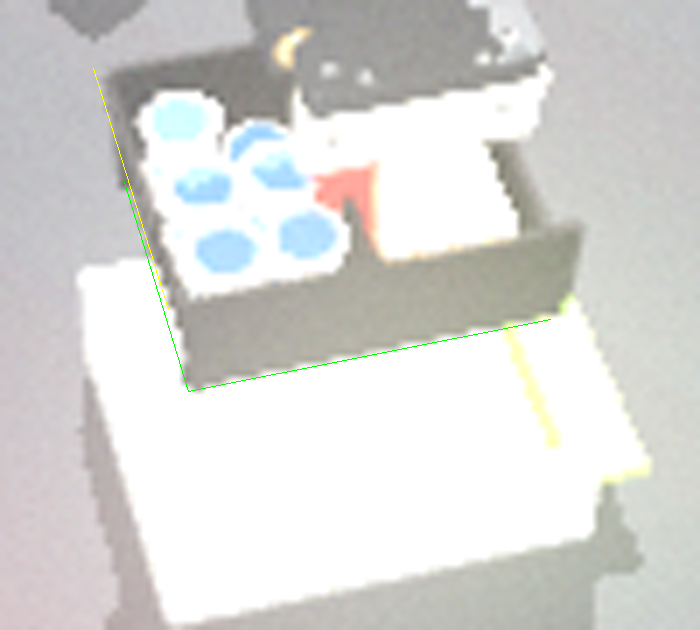

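View pics/ov6_top.png

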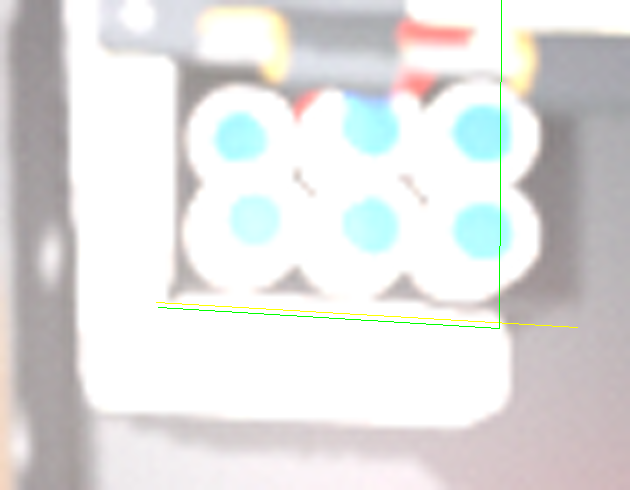

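Stirrers now face the lime lip at side (300,300), and the tray is level. The tray is within about 1–2 mm of the holder centre, so I'll nudge it +1 mm in x and lower it in stages.

```bash
python3 -m handwheel '{"gripper":[-1,-1,-1,-1,-1,-1,-1,-1,-1,-1],"travel":[[0.002,0,-0.01],[0.002,0,-0.03],[0.002,0,-0.06],[0.002,0,-0.09],[0.002,0,-0.12],[0.002,0,-0.145],[0.002,0,-0.165],[0.002,0,-0.18],[0.002,0,-0.18],[0.002,0,-0.18]],"spin":[0,0,0,0,0,0,0,0,0,0]}'
python3 - <<'E'
from h import *
from station import arm,viewer
for n,w in (('side',(215,160,335,290)),('top',(260,110,400,260))):
    f=viewer.grab_frame(n)['pixels'];cv2.imwrite(f"pics/{n}7.png",cv2.resize(f[w[1]:w[3],w[0]:w[2]],None,fx=4,fy=4))
E
```

```text
t: 10.7
eef_pos: [0.5128, -0.1857, 0.1188]
ee_rot: [-2.182, 1.57, -0.611]
force: [-0.2, 0.7, -3.1]
width: 0.024
```

View pics/side7.png

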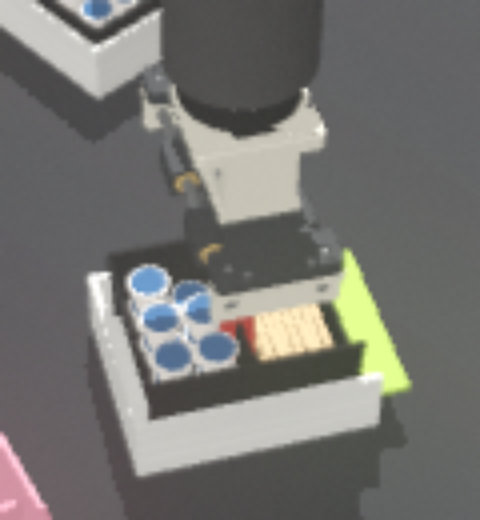

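View pics/top7.png

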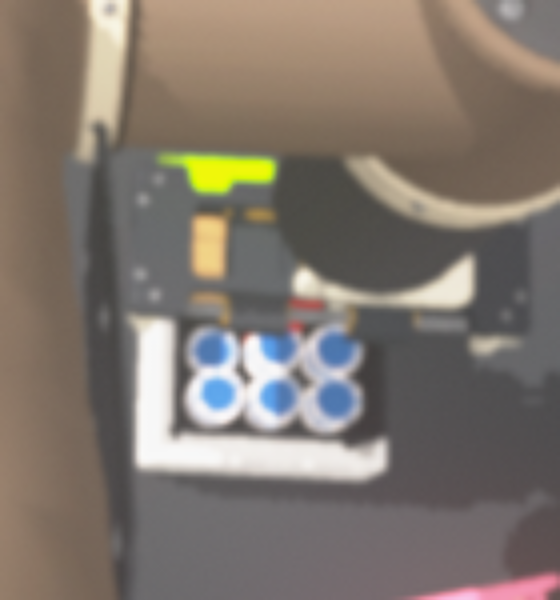

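The tray is inside the holder walls and makes no contact. Lowering the last 20 mm.

```bash
python3 -m handwheel '{"gripper":[-1,-1,-1,-1,-1,-1],"travel":[[0,0,-0.008],[0,0,-0.016],[0,0,-0.024],[0,0,-0.03],[0,0,-0.03],[0,0,-0.03]],"spin":[0,0,0,0,0,0]}'
python3 -m handwheel '{"gripper":[-1,-1,-1,-1,-1],"travel":[[0,0,-0.004],[0,0,-0.008],[0,0,-0.01],[0,0,-0.01],[0,0,-0.01]],"spin":[0,0,0,0,0]}'
```

```text
t: 11.4
eef_pos: [0.5125, -0.1857, 0.1035]
ee_rot: [1.653, 1.571, -3.06]
force: [0.3, 0.1, -4.8]
width: 0.0239
t: 11.9
eef_pos: [0.5125, -0.1857, 0.0985]
ee_rot: [1.638, 1.571, -3.075]
force: [0.3, -0.2, -3.3]
width: 0.0241
```

```bash
python3 -m handwheel '{"gripper":[-1,-1,-1],"travel":[[0,0,-0.001],[0,0,-0.001],[0,0,-0.001]],"spin":[0,0,0]}'
python3 -m handwheel '{"gripper":[-1,-1,-1],"travel":[[0,0,-0.001],[0,0,-0.001],[0,0,-0.001]],"spin":[0,0,0]}'
python3 - <<'E'
from h import *
from station import arm,viewer
for n,w in (('side',(215,160,335,290)),):
    f=viewer.grab_frame(n)['pixels'];cv2.imwrite(f"pics/{n}8.png",cv2.resize(f[w[1]:w[3],w[0]:w[2]],None,fx=4,fy=4))
E
```

```text
t: 12.2
eef_pos: [0.5126, -0.1857, 0.0983]
ee_rot: [-1.875, 1.571, -0.304]
force: [-1.1, 0.8, -0.3]
width: 0.0239
t: 12.5
eef_pos: [0.5126, -0.1857, 0.0983]
ee_rot: [-1.903, 1.57, -0.332]
force: [-3.1, 0.0, 5.3]
width: 0.0236
```

View pics/side8.png

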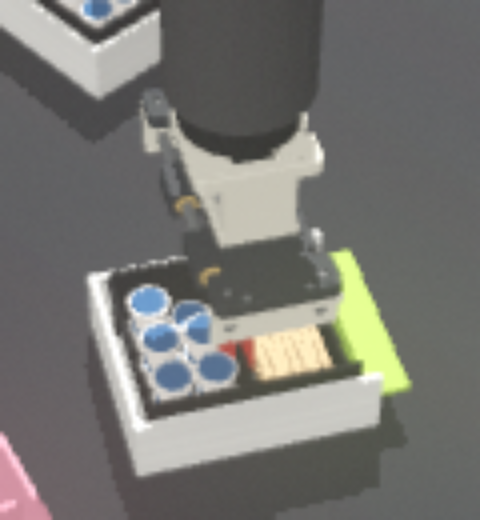

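It is seated: the same TCP height as at the start (0.0983), and the floor now pushes back 5 N. Releasing and retreating straight up.

```bash
python3 -m handwheel '{"gripper":[1,1,1,1,1,1,1,1],"travel":[[0,0,0],[0,0,0],[0,0,0],[0,0,0],[0,0,0],[0,0,0],[0,0,0],[0,0,0]],"spin":[0,0,0,0,0,0,0,0]}'
python3 -m handwheel '{"gripper":[1,1,1,1,1,1,1,1,1,1],"travel":[[0,0,0.04],[0,0,0.09],[0,0,0.15],[0,0,0.22],[0,0,0.28],[0,0,0.32],[0,0.1,0.34],[0,0.2,0.34],[0,0.2,0.34],[0,0.2,0.34]],"spin":[0,0,0,0,0,0,0,0,0,0]}'
python3 - <<'E'
from h import *
from station import arm,viewer
for n,w in (('side',(215,160,335,290)),('top',(260,110,400,260))):
    f=viewer.grab_frame(n)['pixels'];cv2.imwrite(f"pics/{n}9f.png",f);cv2.imwrite(f"pics/{n}9.png",cv2.resize(f[w[1]:w[3],w[0]:w[2]],None,fx=4,fy=4,interpolation=cv2.INTER_CUBIC))
E
```

```text
t: 13.35
eef_pos: [0.5125, -0.1857, 0.0975]
ee_rot: [-1.943, 1.571, -0.372]
force: [-0.6, 0.0, -0.7]
width: 0.0824
t: 14.35
eef_pos: [0.5125, -0.0845, 0.2678]
ee_rot: [-1.434, 1.57, 0.139]
force: [-0.8, -0.7, 0.3]
width: 0.0877
```

View pics/side9.png

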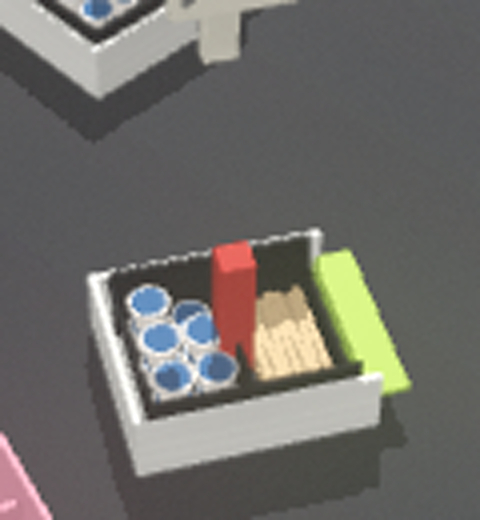

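View pics/side9f.png

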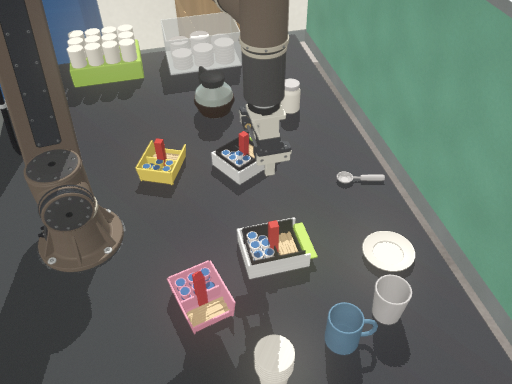

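The insert sits level in its holder with the stirrers at the lime end (side crop (290,335)). The post is upright, insert_b is untouched at side (238,157), and the gripper is clear of everything.

```bash
python3 -c "
from station import arm
print(arm.job_done())"
```

```text
the job is handed in; nothing more can be done
None
```

I turned insert_a round and handed the job in at about 14.5 s, against the 42 s limit. I gripped it by the red post, lifted it 110 mm clear of its holder, turned it −180°, lowered it home and only then let go.

**Last checks:**
- **Seating:** the gripper reached the same height as when the insert was first gripped (0.0983 m). The force changed from about −3.5 N, the insert's weight, to +5 N as the floor took the load before release.
- **Final picture:** the stirrers are at the green front and the tray is level in the holder. The other caddy looks unmoved and the gripper is clear of everything.
- **Disagreement:** the top and side cameras differed by about 2 mm and 1–2° on where the tray and holder were. I went with a middle value and nudged the tray +1 mm in x. It went in without any sideways contact.
- **Unused view:** I saved a last top picture but did not look at it, so the final picture check rests on the side camera alone.

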